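Square a fish tin into the corner of the labelling stop

ROBOT

A 6-joint arm with a two-finger parallel gripper is mounted at the origin on a cart in front of the work surface, level with it; the furniture and walls round the work are solid. World frame = base frame: x ahead of the robot, y to its left, z up, the work surface at z = 0. Lengths are in m, angles in rad, forces in N, time in s.
With the tool pointing down it reaches from about 0.375 to 0.9 m from the base axis. Payload 3.1 kg.
Tool frame: the origin (TCP) lies on the centre line of the jaws, within the pads' length; the fingertips stand robot.nose_length ahead of it and the grasp point (between the pads) lies 6 mm ahead of it (robot.nose_length is the distance from the TCP to the fingertips, in m); z points along the fingers, y is the line along which they close (so a half turn about z gives the same grasp; the last joint's range is limited). The gripper opens to 87 mm and grips with 3 to 60 N. Pads are 19 mm wide; open, the fingers measure 117 mm over their backs; the gripper's body (75 mm by 190 mm) begins 51 mm behind the grasp point.
Start: joints at [-1.28, 0.527, 1.433, -0, 1.181, -0.178], TCP at [0.283, -0.557, 0.248] pointing down, gripper open.
Joint ranges: [-3.08, 3.08], [-0.75, 2.2], [0.22, 2.44], [-1.43, 4.57], [0, 2.65], [-2.85, 2.85]. Speed limits (rad/s): [2.79, 2.79, 3.14, 3.14, 3.14, 3.14].

INTERFACE

Orientations are given as a unit quaternion [x, y, z, w].
In Python, from rig import robot gives the robot as it stands.
- The arm moves only by the shell command python3 -m crank 'ROWS' [FORCE]. ROWS is JSON, one flat list of numbers, 7 for each row, row after row: the shift along the tool's x, y, z in mm, then the turn, a rotation vector about the tool's x, y, z in degrees, then the closure in counts, from 0 (fully open) to 255 (shut). In form: [x, y, z, ax, ay, az, fingers, x, y, z, ax, ay, az, fingers, ...]. A call has exactly 5 rows; each row is the pose to reach, as a shift and turn from the pose commanded when the call began, along the tool's axes at that moment; what a row does not reach only later rows make up. A row lasts 1/12 s, in which the tool goes at most 41.7 mm and 7.16 degrees, less where a joint would pass 70% of its speed; a pose out of reach is approached as far as the arm can. A call with a gripper value outside its range is refused whole. The fingers move at their own pace and stop on an object; FORCE is the grip in N (left out, the last holds). Time passes only in rows, so rows that repeat a pose let the fingers close, or fill a call up. It gives the time, the measured TCP pose, the force, the opening and the grip force at its end, in the units of the state.
- robot.get_obs(): the state, without advancing time (a new reading comes with each control period).
- robot.camera(name): name is "scene" or "top"; returns a dict with "pixels" (480x640x3 uint8, red, green, blue), "intrinsics" (3x3 intrinsics, pixels), "extrinsics" (4x4, takes a point from camera to world coordinates). Camera axes: x right, y down, z forward; pixel columns grow to the right and rows downward; lengths in m; the calibration is good to about 2 mm. A picture is of the moment at which its call begins. There is no depth.
- robot.hand_in(): hands the job in; it is judged then, once.
The state is a dict: "time": time; "q": joint angles; "joint_velocities": joint speeds; "joint_torque": joint torques, N m; "position": TCP position; "tool_rot": TCP orientation; "ft_force": force on the tool from outside, world axes, zero at the start; "moment": the same for the moment, N m; "grip_width": finger opening in m; "grip_force": force on a finger pad.
Only numpy, scipy, OpenCV 4.12 (cv2) and the standard library are available. Lean on these libraries where they do the work, as an engineer would, in place of code of your own. Each camera call takes 0.05 s, during which the arm holds its last target. There are 200 camera calls.

TASK

Push the flat fish tin along the worktop into the corner of the dark steel labelling stop, so that it sits squarely with its long side flush against the long bar and its end against the short bar. Only push it with the fingers: do not lift it or take it between them, and leave the other things on the worktop where they are.

Things in the scene. Friction and masses are not known exactly. Their poses are not given: they have to be found in the camera images.
- tin: Flat oblong fish tin with rounded corners, blue-printed top and pale sides, loose, lying flat on the worktop, about 63 mm (its x) by 105 mm (its y) over the rim by 24 mm high; its sides touch other things at 60 by 100 mm, roughly 0.1 to 0.2 kg. Origin: centre of its underside; z up.
- label_stop: Fixed L of two dark steel bars, 22 mm high, 14 mm thick, bright screw heads. Origin: inner corner of the L at worktop height. Long bar: inner face x = 0, 280 mm long along -y. Short bar: inner face y = 0, 80 mm long along -x. The tin starts askew by up to 0.45 rad in the quarter x < 0, y < 0; home, its centre is at about x = -30, y = -50 mm here, its y axis parallel to the long bar.
- label_roll: Bystander: roll of white labels standing on end, 80 mm high, 60 mm across with a loose tail, origin under its middle.
- honey_jar: Bystander: glass jar with yellow lid, 68 mm across, 112 mm high, origin under its centre.
- calculator: Bystander: black pocket calculator lying flat, 135 x 82 x 16 mm, origin under its centre.
- dropper_bottle: Bystander: small brown bottle with black dropper cap, 34 mm across, 102 mm high, origin under its centre.
- cheese_portion: Bystander: film-wrapped cheese wedge, 69 x 101 x 47 mm, origin under its centre.
- marker: Bystander: white marker pen with black cap, lying, 138 mm long (its x), 16 mm thick, origin under its middle.
- scissors: Bystander: scissors with black handles lying flat, 206 x 84 x 11 mm, origin under the middle.
Mind the look-alikes: they are no part of the job. There is more than one size of the tin; the one meant has the size given above.

How it is judged:
At the end, for the whole second after the job is handed in: The tin lies flat and at rest in the corner, within about 4.5 mm of touching each bar and within 0.05 rad (3 degrees) of parallel to the long bar (x of tin in the frame of label_stop between -0.0345 and -0.026 m and y of tin in the frame of label_stop between -0.0545 and -0.046 m and angle between the y axis of tin and the y axis of label_stop, either way round below 0.05 rad and height (world z) of tin below 0.004 m and angle between tin's own z axis and vertical below 0.05 rad and linear speed of tin below 0.01 m/s).
It fails at once if the tin is lifted or tipped (height (world z) of tin above 0.01 m or angle between tin's own z axis and vertical above 0.2 rad).
It fails at once if the tin is taken between the fingers (x of the grasp point in the frame of tin between -0.026 and 0.026 m and y of the grasp point in the frame of tin between -0.046 and 0.046 m and z of the grasp point in the frame of tin below 0.036 m).
It fails at once if a bystander is moved (distance of any of label_roll, honey_jar, calculator, dropper_bottle, cheese_portion, marker, scissors from where it was at the start of the episode above 0.02 m).
It also fails if it takes over 48 s, if anything falls off the work surface, if the arm or the gripper's body presses on something with over 40 N, if the wrist force passes 120 N, or if a joint passes its speed limit or range.

## Working session

There is one attempt and no reset: what is moved stays moved. The work goes in short steps, Python scripts to look and compute and a shell command to move; the robot and the scene stay as the last step left them, time stands still between calls to the robot, and variables do not carry over. Pictures are saved under pics/ and viewed, at most 10 in all, crops included, and the job is handed in when it is done.

```bash
mkdir -p pics
cat > h.py <<'E'
import numpy as np,cv2
from rig import robot
def snap(n,f):
    c=robot.camera(n); cv2.imwrite('pics/'+f,c['pixels'][:,:,::-1]); np.savez('pics/'+f+'.npz',K=c['intrinsics'],T=c['extrinsics']); return c
def w(f,uv,z):
    d=np.load('pics/'+f+'.npz');K,T=d['K'],d['T']
    r=T[:3,:3]@np.linalg.inv(K)@np.array([uv[0],uv[1],1.]);o=T[:3,3]
    return (o+r*(z-o[2])/r[2])
def px(f,p):
    d=np.load('pics/'+f+'.npz');K,T=d['K'],d['T']
    q=K@(T[:3,:3].T@(np.array(p)-T[:3,3]));return q[:2]/q[2]
E
python3 - <<'E'
from h import *
snap('top','top0.png');snap('scene','sc0.png')
o=robot.get_obs();print(o,robot.nose_length)
E
```

```text
{'time': 0.1, 'q': array([-1.27948808e+00,  5.28387593e-01,  1.43373569e+00, -3.25976883e-05,
        1.18138846e+00, -1.78499901e-01]), 'joint_velocities': array([ 0.00291343, -0.00142296, -0.00398762, -0.00186795, -0.0007082 ,
        0.00280658]), 'joint_torque': array([-9.03925297e-05, -4.40983629e+01, -1.77151805e+01,  6.34765788e-02,
        5.33498602e-02, -3.32871070e-05]), 'position': array([ 0.28279355, -0.55670092,  0.24667283]), 'tool_rot': array([ 9.72534781e-01,  2.32755619e-01, -6.91424191e-05, -9.57170567e-04]), 'ft_force': array([0.67620125, 0.2366201 , 0.33161561]), 'moment': array([-0.01050037,  0.07760565, -0.03089683]), 'grip_force': 0.0, 'grip_width': 0.0869400214168186} 0.025
```

View pics/top0.png

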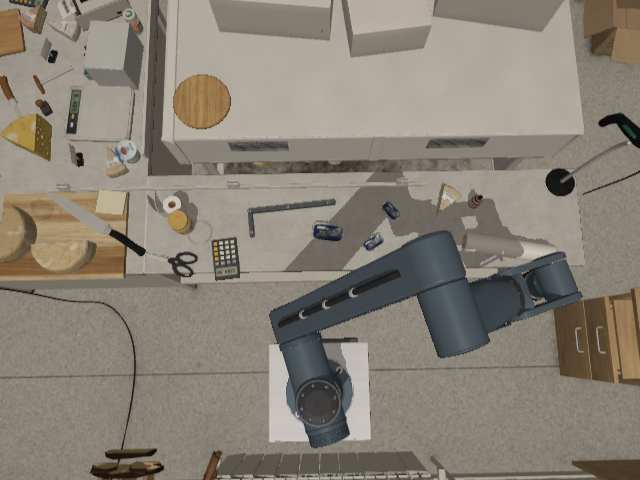

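View pics/sc0.png

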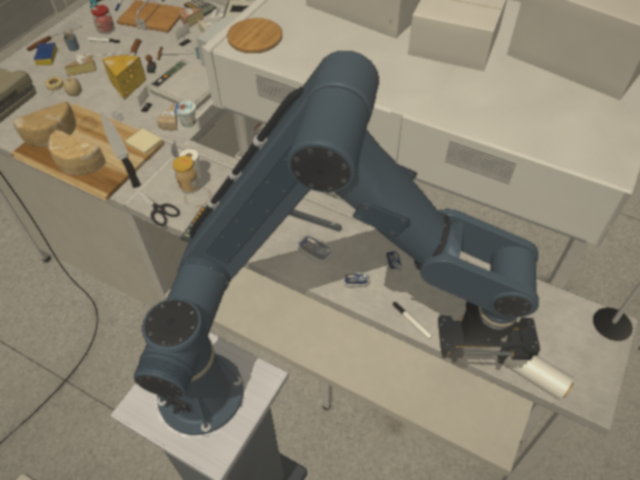

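The top view shows three tin candidates, at (327,231), (391,210) and (373,241). The first looks largest. The L runs from its corner at about (251,210), with the long bar to (335,202) and the short bar to (251,236).

Run:
```python
from h import *
i=cv2.imread('pics/top0.png')[185:265,235:415]
cv2.imwrite('pics/c0.png',cv2.resize(i,None,fx=4.44,fy=4.44,interpolation=cv2.INTER_CUBIC))
f='top0.png'
for p in [(391,210),(373,241),(327,231),(320,400)]: print(p,w(f,p,.024))
print(px(f,(0.5,0,0)),px(f,(0.6,0,0)),np.load('pics/top0.png.npz')['T'])
```

```text
(391, 210) [ 0.57704524 -0.24999925  0.024     ]
(373, 241) [ 0.47335088 -0.18629171  0.024     ]
(327, 231) [ 0.50965808 -0.03569952  0.024     ]
(320, 400) [-0.02579813 -0.00328415  0.024     ]
[316.30454118 235.45607843] [315.82719314 206.35801445] [[-0.01969997 -0.98092245  0.1933987   0.15222286]
 [-0.99977961  0.01792363 -0.01093048 -0.01407093]
 [ 0.00725555 -0.1935714  -0.98105936  1.78795631]
 [ 0.          0.          0.          1.        ]]
```

View pics/c0.png

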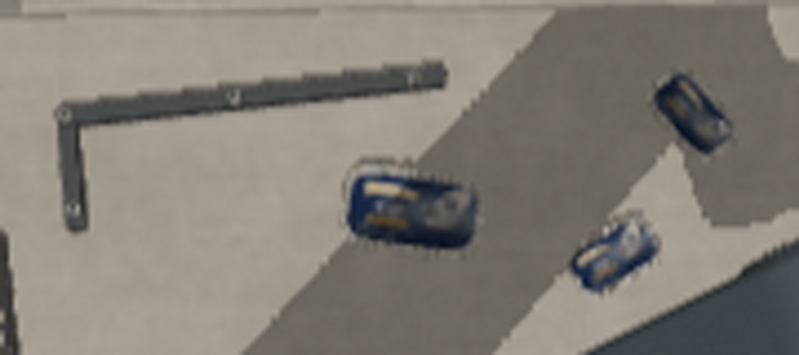

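The big tin, at crop (410,210), measures about 100 mm. The two smaller ones, at crop (692,112) and (615,255), are look-alikes, so I choose the big one. Next I fit the poses of the L and the tin.

```bash
cat > fit.py <<'E'
from h import *
from scipy.optimize import minimize
from scipy.spatial.transform import Rotation as R
S=8
def tf(p,pts):
    c,s=np.cos(p[2]),np.sin(p[2]);q=np.array(pts,float);
    return np.c_[p[0]+c*q[:,0]-s*q[:,1],p[1]+s*q[:,0]+c*q[:,1],q[:,2]]
def box(x0,x1,y0,y1,z0,z1): return [(x,y,z) for x in(x0,x1) for y in(y0,y1) for z in(z0,z1)]
def oct(x,y,r,z): return [(a*(x-i),b*(y-j),z) for a in(1,-1) for b in(1,-1) for i,j in((0,r),(r,0),(.3*r,.3*r))]
def mask(f,p,parts,o,sh):
    m=np.zeros((sh[0]*S,sh[1]*S),np.uint8)
    for q in parts:
        u=np.array([px(f,a) for a in tf(p,q)])-o+.5
        cv2.fillConvexPoly(m,cv2.convexHull((u*S*16).astype(np.int32)),255,shift=4)
    return cv2.resize(m,(sh[1],sh[0]),interpolation=cv2.INTER_AREA)/255.
def fit(f,soft,parts,o,p0):
    e=lambda p:((mask(f,p,parts,o,soft.shape)-soft)**2).sum()
    r=minimize(e,p0,method='Nelder-Mead',options=dict(initial_simplex=np.array(p0)+np.array([[0,0,0],[.015,0,0],[0,.015,0],[0,0,.1]])))
    return r.x,r.fun,soft.sum()
LP=[box(0,.014,-.28,.014,0,.022),box(-.08,.014,0,.014,0,.022)]
TP=[oct(.0315,.0525,.015,.024)]
def tin(f,p0):
    c=px(f,(p0[0],p0[1],.024));o=(c-22).astype(int)
    im=cv2.imread('pics/'+f)[o[1]:o[1]+44,o[0]:o[0]+44].astype(float)
    m=((im[...,0]-im[...,2])>12).astype(np.uint8)
    m=cv2.morphologyEx(m,cv2.MORPH_CLOSE,np.ones((7,7),np.uint8))
    n,l,s,_=cv2.connectedComponentsWithStats(m);k=1+s[1:,4].argmax()
    return fit(f,(l==k).astype(float),TP,o,p0)
E
python3 - <<'E'
from fit import *
f='top0.png';o=np.array([240,192]);g=cv2.imread('pics/'+f,0)[192:245,240:345].astype(float)
m=(g<95)
yy,xx=np.mgrid[0:m.shape[0],0:m.shape[1]]; m&=~((yy>16)&(xx>22))
c=w(f,(235+80/4.44,185+123/4.44),.022);print(c)
L=fit(f,m.astype(float),LP,o,[c[0],c[1],.1]);print('L',L)
t=tin(f,[.51,-.036,-.1]);print('tin',t)
L=L[0];t=t[0];d=t-L;cc,s=np.cos(L[2]),np.sin(L[2]);print('rel',cc*d[0]+s*d[1],-s*d[0]+cc*d[1],d[2])
i=cv2.resize(cv2.imread('pics/'+f)[185:265,235:415],None,fx=4.44,fy=4.44,interpolation=cv2.INTER_CUBIC)
for p,P in((L,LP),(t,TP)):
    for q in P:
        u=(np.array([px(f,a) for a in tf(p,q)])-[234.5,184.5])*4.44
        cv2.polylines(i,[cv2.convexHull(u.astype(np.int32))],True,(0,255,0),1)
cv2.imwrite('pics/c1.png',i)
print('marker',[w('sc0.png',a,.01) for a in((397,305),(430,335))])
from scipy.spatial.transform import Rotation as R
print(R.from_quat(robot.get_obs()['tool_rot']).as_matrix().round(3))
E
```

```text
[0.57653061 0.20870002 0.022     ]
L (array([0.58076273, 0.21337849, 0.09065654]), np.float64(108.12993464052286), np.float64(521.0))
tin (array([ 0.51005108, -0.03535556, -0.08183593]), np.float64(186.8308804306036), np.float64(373.0))
rel -0.09293977607727398 -0.24131093371530724 -0.17249247601520679
marker [array([ 0.45113426, -0.31931206,  0.01      ]), array([ 0.40942513, -0.43061771,  0.01      ])]
[[ 0.892  0.453 -0.001]
 [ 0.453 -0.892  0.002]
 [ 0.    -0.002 -1.   ]]
```

View pics/c1.png

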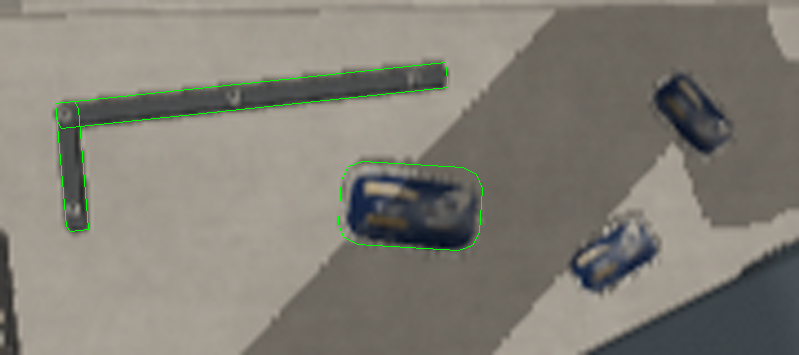

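The L fit is tight at (0.581, 0.213, yaw 0.091). The tin is at about (0.509, -0.036), skewed about -0.17 rad to the L. I'll hover behind its long side first, then push in +x with two fingers.

```bash
python3 -m crank '[25,-26,0,0,0,0,108, 50,-51,0,0,0,0,108, 75,-77,0,0,0,0,108, 100,-103,0,0,0,0,108, 126,-129,0,0,0,0,108]' 10
python3 -m crank '[25,-26,0,0,0,0,108, 50,-51,0,0,0,0,108, 75,-77,0,0,0,0,108, 100,-103,0,0,0,0,108, 126,-129,0,0,0,0,108]'
python3 -m crank '[25,-26,0,0,0,0,108, 50,-51,0,0,0,0,108, 75,-77,0,0,0,0,108, 100,-103,0,0,0,0,108, 126,-129,0,0,0,0,108]'
python3 -m crank '[0,0,0,0,0,7,108, 0,0,0,0,0,14,108, 0,0,0,0,0,21.7,108, 0,0,0,0,0,21.7,108, 0,0,0,0,0,21.7,108]'
python3 - <<'E'
from h import *
from scipy.spatial.transform import Rotation as R
o=robot.get_obs();M=R.from_quat(o['tool_rot']).as_matrix();print(M.round(4),o['q'])
th=.0907;RL=np.array([[np.cos(th),-np.sin(th)],[np.sin(th),np.cos(th)]])
t=np.array([.581,.213])+RL@[-.16,-.241]
print('shift',M.T@np.r_[t-o['position'][:2],.033-o['position'][2]]*1000)
E
```

```text
time: 0.52
position: [0.3368, -0.3834, 0.2471]
tool_rot: [0.973, 0.232, -0.0, -0.001]
ft_force: [0.9, -0.7, 0.6]
grip_width: 0.0615
grip_force: 0.0
time: 0.93
position: [0.3907, -0.2113, 0.2474]
tool_rot: [0.973, 0.232, -0.0, -0.0]
ft_force: [0.1, 0.8, -0.3]
grip_width: 0.0506
grip_force: 0.0
time: 1.35
position: [0.4446, -0.0393, 0.2474]
tool_rot: [0.973, 0.233, -0.0, -0.0]
ft_force: [0.3, -0.4, -0.7]
grip_width: 0.0501
grip_force: 0.0
time: 1.77
position: [0.4446, -0.0409, 0.2474]
tool_rot: [0.999, 0.047, -0.0, -0.0]
ft_force: [-0.9, -0.6, 0.3]
grip_width: 0.0502
grip_force: 0.0
[[ 9.956e-01  9.380e-02 -6.000e-04]
 [ 9.380e-02 -9.956e-01  2.000e-04]
 [-6.000e-04 -2.000e-04 -1.000e+00]] [-3.42961348e-01  2.88773493e-01  1.86178692e+00 -2.71021349e-05
  9.91662837e-01  1.13390142e+00]
shift [ -1.0384271    0.55125191 214.35295286]
```

```bash
python3 -m crank '[0,0,35,0,0,0,108, 0,0,70,0,0,0,108, 0,0,105,0,0,0,108, 0,0,135,0,0,0,108, -1,0,160,0,0,0.2,108]'
python3 -m crank '[0,0,18,0,0,0,108, 0,0,36,0,0,0,108, 0,0,48,0,0,0,108, 0,0,54,0,0,0,108, 0,0,54,0,0,0,108]'
python3 - <<'E'
from h import *
snap('scene','sc1.png');c=px('sc1.png',(.5,-.03,.02)).astype(int);print(c)
i=cv2.imread('pics/sc1.png');x,y=max(c[0]-100,0),c[1]-75
cv2.imwrite('pics/c2.png',cv2.resize(i[y:y+150,x:x+200],None,fx=4,fy=4,interpolation=cv2.INTER_CUBIC))
E
```

```text
time: 2.18
position: [0.4434, -0.0414, 0.0857]
tool_rot: [0.999, 0.045, -0.001, -0.0]
ft_force: [-0.2, -0.5, 0.2]
grip_width: 0.0501
grip_force: 0.0
time: 2.6
position: [0.4433, -0.0413, 0.0324]
tool_rot: [0.999, 0.044, -0.001, -0.0]
ft_force: [-0.5, 0.8, -1.0]
grip_width: 0.0502
grip_force: 0.0
[311 248]
```

View pics/c2.png

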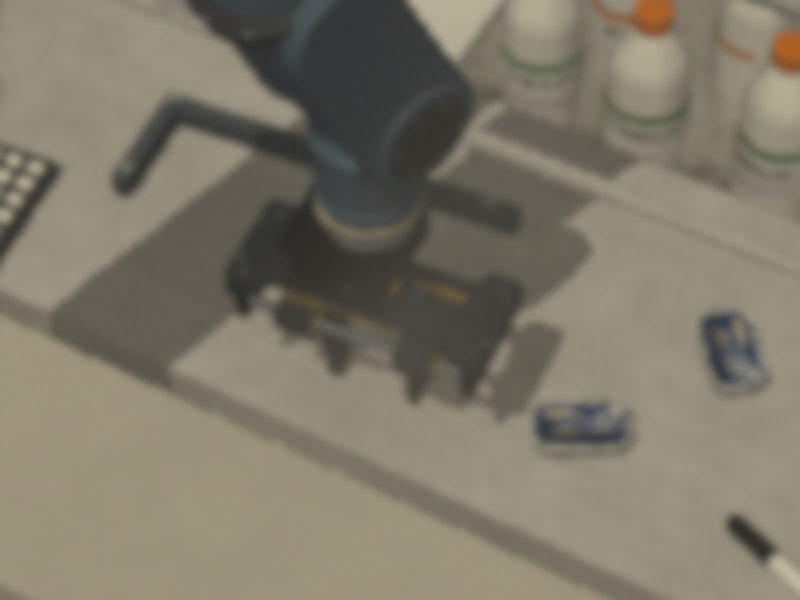

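The fingers, at crop (335,365) and (415,390), stand clear behind the hidden tin, and the decoys are untouched. I'll push slowly in +x.

```bash
python3 -m crank '[5,0,0,0,0,0,108, 10,0,0,0,0,0,108, 15,0,0,0,0,0,108, 20,0,0,0,0,0,108, 25,0,0,0,0,0,108]'
python3 -m crank '[4,0,0,0,0,0,108, 8,0,0,0,0,0,108, 12,0,0,0,0,0,108, 16,0,0,0,0,0,108, 20,0,0,0,0,0,108]'
python3 -m crank '[4,0,0,0,0,0,108, 8,0,0,0,0,0,108, 12,0,0,0,0,0,108, 16,0,0,0,0,0,108, 20,0,0,0,0,0,108]'
python3 -m crank '[4,0,0,0,0,0,108, 8,0,0,0,0,0,108, 12,0,0,0,0,0,108, 15,0,0,0,0,0,108, 18,0,0,0,0,0,108]'
```

```text
time: 3.07
position: [0.4696, -0.039, 0.0341]
tool_rot: [0.999, 0.044, 0.0, 0.0]
ft_force: [-1.2, 0.1, -0.4]
grip_width: 0.0506
grip_force: 0.4
time: 3.48
position: [0.4886, -0.037, 0.0335]
tool_rot: [0.999, 0.044, -0.0, -0.0]
ft_force: [-1.3, -0.1, 0.3]
grip_width: 0.0502
grip_force: 0.6
time: 3.9
position: [0.509, -0.0354, 0.0335]
tool_rot: [0.999, 0.044, -0.0, -0.0]
ft_force: [-1.5, -0.0, 0.8]
grip_width: 0.0504
grip_force: 0.5
time: 4.32
position: [0.5269, -0.0339, 0.0335]
tool_rot: [0.999, 0.044, 0.0, 0.0]
ft_force: [-0.4, -0.9, 0.2]
grip_width: 0.0504
grip_force: 0.4
```

```bash
python3 -m crank '[1,0,0,0,0,0,108, 2,0,0,0,0,0,108, 3,0,0,0,0,0,108, 4,0,0,0,0,0,108, 5,0,0,0,0,0,108]'
python3 -m crank '[0.6,0,0,0,0,0,108, 1.2,0,0,0,0,0,108, 1.8,0,0,0,0,0,108, 2.4,0,0,0,0,0,108, 3,0,0,0,0,0,108]'
```

```text
time: 4.73
position: [0.5303, -0.0333, 0.0334]
tool_rot: [0.999, 0.044, -0.001, -0.0]
ft_force: [-3.6, -1.1, 2.1]
grip_width: 0.0501
grip_force: 2.2
time: 5.15
position: [0.5307, -0.0332, 0.0334]
tool_rot: [0.999, 0.044, -0.004, -0.001]
ft_force: [-8.4, -5.2, 5.7]
grip_width: 0.0502
grip_force: 4.8
```

Contact with the bar is firm: it stalls at about -72 mm with the force rising. I'll back off, lift, move round past the tin's end and turn -90°.

```bash
python3 -m crank '[-8,0,0,0,0,0,108, -18,0,0,0,0,0,108, -18,0,-20,0,0,0,160, -18,0,-45,0,0,0,214, -18,0,-70,0,0,0,214]'
python3 -m crank '[0,25,0,0,0,0,214, 0,50,0,0,0,0,214, 0,75,0,0,0,0,214, 0,100,0,0,0,0,214, 0,130,0,0,0,0,214]'
python3 -m crank '[0,0,0,0,0,-7,214, 0,0,0,0,0,-14,214, 0,0,0,0,0,-21,214, 0,0,0,0,0,-28,214, 0,0,0,0,0,-35,214]'
python3 -m crank '[0,0,0,0,0,-7,214, 0,0,0,0,0,-14,214, 0,0,0,0,0,-21,214, 0,0,0,0,0,-28,214, 0,0,0,0,0,-35,214]'
python3 -m crank '[0,0,0,0,0,-7,214, 0,0,0,0,0,-14,214, 0,0,0,0,0,-20,214, 0,0,0,0,0,-20,214, 0,0,0,0,0,-20,214]'
python3 - <<'E'
from h import *
from scipy.spatial.transform import Rotation as R
f='top1.png';snap('top',f);
i=cv2.imread('pics/'+f)[185:265,235:415]
cv2.imwrite('pics/c3.png',cv2.resize(i,None,fx=4.44,fy=4.44,interpolation=cv2.INTER_CUBIC))
o=robot.get_obs();M=R.from_quat(o['tool_rot']).as_matrix();print(M.round(4),o['q'][5])
th=.0907;RL=np.array([[np.cos(th),-np.sin(th)],[np.sin(th),np.cos(th)]]);l=RL.T@(o['position'][:2]-[.581,.213]);print('L',l,o['position'])
E
```

```text
time: 5.57
position: [0.5167, -0.0347, 0.1039]
tool_rot: [0.999, 0.043, 0.0, -0.0]
ft_force: [1.3, 0.6, 0.3]
grip_width: 0.0372
grip_force: 0.0
time: 5.98
position: [0.5285, -0.1649, 0.1039]
tool_rot: [0.999, 0.044, 0.001, 0.0]
ft_force: [0.2, 0.4, -0.0]
grip_width: 0.0153
grip_force: 0.0
time: 6.4
position: [0.5287, -0.1647, 0.1036]
tool_rot: [0.939, 0.345, 0.001, 0.001]
ft_force: [0.2, 0.2, 0.6]
grip_width: 0.0142
grip_force: 0.0
time: 6.82
position: [0.5288, -0.1645, 0.1037]
tool_rot: [0.792, 0.611, 0.001, 0.001]
ft_force: [0.1, -0.8, -0.8]
grip_width: 0.0136
grip_force: 0.0
time: 7.23
position: [0.5284, -0.1644, 0.1036]
tool_rot: [0.677, 0.736, 0.0, 0.001]
ft_force: [0.7, 0.2, -0.4]
grip_width: 0.0141
grip_force: 0.0
[[-8.470e-02  9.964e-01  1.300e-03]
 [ 9.964e-01  8.470e-02 -4.000e-04]
 [-5.000e-04  1.300e-03 -1.000e+00]] -0.5888681282031827
L [-0.08662109 -0.37105201] [ 0.52834325 -0.16437259  0.10365102]
```

View pics/c3.png

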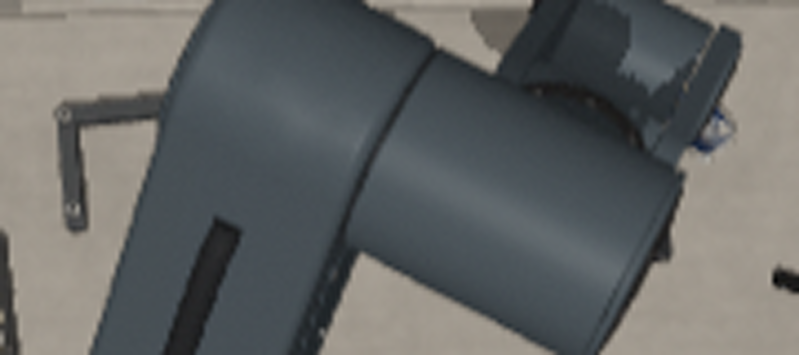

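The tin is hidden under the arm, but its place follows from the contact. Next I line up behind the end (x_L = -30 mm), descend and push along the bar.

```bash
python3 -m crank '[10,20,0,0,0,-0.3,214, 25,40,0,0,0,-0.3,214, 41,56.5,0,0,0,-0.3,214, 41,56.5,30,0,0,-0.3,214, 41,56.5,50,0,0,-0.3,214]'
python3 -m crank '[0,0,8,0,0,0,214, 0,0,15,0,0,0,214, 0,0,20.5,0,0,0,214, 0,0,20.5,0,0,0,214, 0,0,20.5,0,0,0,214]'
python3 -m crank '[5,0,0,0,0,0,214, 10,0,0,0,0,0,214, 15,0,0,0,0,0,214, 20,0,0,0,0,0,214, 25,0,0,0,0,0,214]'
python3 -m crank '[5,0,0,0,0,0,214, 10,0,0,0,0,0,214, 15,0,0,0,0,0,214, 20,0,0,0,0,0,214, 25,0,0,0,0,0,214]'
python3 - <<'E'
from h import *
f='sc2.png';snap('scene',f);c=px(f,(.59,-.03,.02)).astype(int);print(c)
i=cv2.imread('pics/'+f);x,y=c[0]-100,c[1]-75
cv2.imwrite('pics/c4.png',cv2.resize(i[y:y+150,x:x+200],None,fx=4,fy=4,interpolation=cv2.INTER_CUBIC))
o=robot.get_obs();th=.0907;RL=np.array([[np.cos(th),-np.sin(th)],[np.sin(th),np.cos(th)]]);l=RL.T@(o['position'][:2]-[.581,.213]);print('L',l,o['position'])
E
```

```text
time: 7.7
position: [0.5825, -0.1177, 0.0534]
tool_rot: [0.674, 0.739, 0.001, 0.002]
ft_force: [-0.6, -0.1, -0.7]
grip_width: 0.0141
grip_force: 0.0
time: 8.12
position: [0.5809, -0.1189, 0.0335]
tool_rot: [0.674, 0.739, 0.0, 0.0]
ft_force: [0.6, -1.0, 0.3]
grip_width: 0.014
grip_force: 0.0
time: 8.53
position: [0.5783, -0.0928, 0.0334]
tool_rot: [0.673, 0.739, 0.0, 0.0]
ft_force: [-0.8, 0.1, -0.3]
grip_width: 0.0143
grip_force: 0.0
time: 8.95
position: [0.5761, -0.0684, 0.0331]
tool_rot: [0.674, 0.739, 0.0, 0.0]
ft_force: [-0.6, -0.8, 0.7]
grip_width: 0.0138
grip_force: 0.5
[326 227]
L [-0.03072574 -0.2786956 ] [ 0.5756436  -0.06733305  0.03303319]
```

View pics/c4.png

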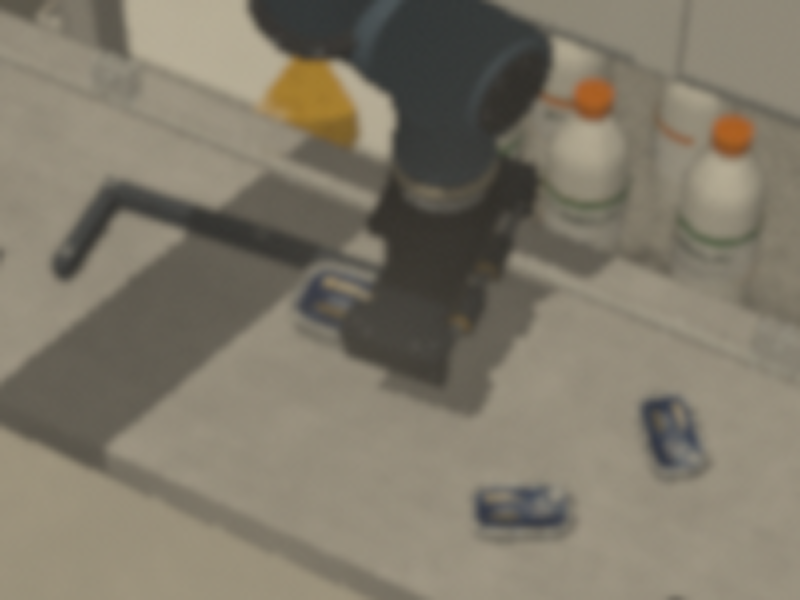

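The tin lies flush along the bar (crop (335,300)) with the fingers behind its end. I'll continue along +y.

```bash
python3 -m crank '[6,0,0,0,0,0,214, 12,0,0,0,0,0,214, 18,0,0,0,0,0,214, 24,0,0,0,0,0,214, 30,0,0,0,0,0,214]'
python3 -m crank '[6,0,0,0,0,0,214, 12,0,0,0,0,0,214, 18,0,0,0,0,0,214, 24,0,0,0,0,0,214, 30,0,0,0,0,0,214]'
python3 -m crank '[6,0,0,0,0,0,214, 12,0,0,0,0,0,214, 18,0,0,0,0,0,214, 24,0,0,0,0,0,214, 30,0,0,0,0,0,214]'
python3 -m crank '[6,0,0,0,0,0,214, 12,0,0,0,0,0,214, 18,0,0,0,0,0,214, 24,0,0,0,0,0,214, 30,0,0,0,0,0,214]'
python3 - <<'E'
from h import *
o=robot.get_obs();th=.0907;RL=np.array([[np.cos(th),-np.sin(th)],[np.sin(th),np.cos(th)]]);l=RL.T@(o['position'][:2]-[.581,.213]);print('L',l,o['position'])
E
```

```text
time: 9.42
position: [0.5731, -0.0382, 0.033]
tool_rot: [0.674, 0.739, -0.0, -0.0]
ft_force: [-0.4, -0.5, 0.2]
grip_width: 0.0143
grip_force: 0.4
time: 9.83
position: [0.5703, -0.0083, 0.033]
tool_rot: [0.674, 0.739, -0.0, -0.0]
ft_force: [0.8, -0.4, -0.2]
grip_width: 0.0144
grip_force: 0.3
time: 10.25
position: [0.5676, 0.0215, 0.033]
tool_rot: [0.674, 0.739, 0.0, -0.0]
ft_force: [-0.7, -0.3, -0.6]
grip_width: 0.0135
grip_force: 0.3
time: 10.67
position: [0.5647, 0.0514, 0.033]
tool_rot: [0.674, 0.739, -0.0, -0.0]
ft_force: [0.7, -0.4, -0.2]
grip_width: 0.0141
grip_force: 0.3
L [-0.03083119 -0.15949284] [0.56474171 0.05137019 0.03303614]
```

```bash
python3 -m crank '[5,0,0,0,0,0,214, 10,0,0,0,0,0,214, 15,0,0,0,0,0,214, 20,0,0,0,0,0,214, 25,0,0,0,0,0,214]'
python3 -m crank '[4,0,0,0,0,0,214, 8,0,0,0,0,0,214, 12,0,0,0,0,0,214, 15,0,0,0,0,0,214, 18,0,0,0,0,0,214]'
python3 -m crank '[1,0,0,0,0,0,214, 2,0,0,0,0,0,214, 3,0,0,0,0,0,214, 4,0,0,0,0,0,214, 5,0,0,0,0,0,214]'
python3 -m crank '[0.6,0,0,0,0,0,214, 1.2,0,0,0,0,0,214, 1.8,0,0,0,0,0,214, 2.4,0,0,0,0,0,214, 3,0,0,0,0,0,214]'
python3 - <<'E'
from h import *
o=robot.get_obs();th=.0907;RL=np.array([[np.cos(th),-np.sin(th)],[np.sin(th),np.cos(th)]]);l=RL.T@(o['position'][:2]-[.581,.213]);print('L',l,o['position'])
E
```

```text
time: 11.08
position: [0.5625, 0.0761, 0.0331]
tool_rot: [0.674, 0.739, 0.0, 0.0]
ft_force: [0.0, -1.3, 0.0]
grip_width: 0.0139
grip_force: 0.3
time: 11.5
position: [0.5608, 0.0939, 0.033]
tool_rot: [0.674, 0.739, -0.0, -0.0]
ft_force: [-0.1, -1.7, 0.1]
grip_width: 0.0141
grip_force: 0.3
time: 11.92
position: [0.5604, 0.0985, 0.033]
tool_rot: [0.674, 0.739, -0.0, -0.0]
ft_force: [-0.3, -1.4, -0.1]
grip_width: 0.0144
grip_force: 0.3
time: 12.33
position: [0.5605, 0.1003, 0.0331]
tool_rot: [0.673, 0.74, -0.001, 0.001]
ft_force: [0.3, -8.8, -0.4]
grip_width: 0.0143
grip_force: 4.1
L [-0.03065423 -0.11033638] [0.56046557 0.10034062 0.0331051 ]
```

It stopped on the short bar where expected (-110 mm, force rising). I'll back off, clear the view and check.

```bash
python3 -m crank '[-8,0,0,0,0,0,214, -20,0,0,0,0,0,214, -25,0,-20,0,0,0,214, -30,0,-55,0,0,0,214, -30,0,-90,0,0,0,214]'
python3 -m crank '[-35,0,0,0,0,0,214, -75,0,0,0,0,0,214, -115,0,0,0,0,0,214, -155,0,0,0,0,0,214, -190,0,0,0,0,0,214]'
python3 -m crank '[-35,0,0,0,0,0,214, -75,0,0,0,0,0,214, -110,0,0,0,0,0,214, -140,0,0,0,0,0,214, -140,0,0,0,0,0,214]'
python3 - <<'E'
from fit import *
f='top2.png';snap('top',f)
L=np.array([.581,.213,.0907]);c,s=np.cos(L[2]),np.sin(L[2])
t=tin(f,[L[0]-.03*c+.05*s,L[1]-.03*s-.05*c,L[2]]);print(t)
d=t[0]-L;print('rel',c*d[0]+s*d[1],-s*d[0]+c*d[1],d[2])
H=[L[0]-.03*c+.05*s,L[1]-.03*s-.05*c,L[2]]
i=cv2.resize(cv2.imread('pics/'+f)[190:250,240:320],None,fx=10,fy=10,interpolation=cv2.INTER_CUBIC)
for p,P in((L,LP),(H,TP)):
    for q in P:
        u=(np.array([px(f,a) for a in tf(p,q)])-[239.5,189.5])*10
        cv2.polylines(i,[cv2.convexHull(u.astype(np.int32))],True,(0,255,0),1)
cv2.imwrite('pics/c5.png',i)
E
```

```text
time: 12.75
position: [0.562, 0.0702, 0.1228]
tool_rot: [0.674, 0.738, -0.001, -0.002]
ft_force: [0.1, 0.9, -0.4]
grip_width: 0.0137
grip_force: 0.0
time: 13.17
position: [0.5805, -0.1205, 0.1234]
tool_rot: [0.674, 0.739, 0.0, 0.0]
ft_force: [1.1, -0.1, 0.2]
grip_width: 0.0138
grip_force: 0.0
time: 13.58
position: [0.5944, -0.2648, 0.1234]
tool_rot: [0.676, 0.737, -0.0, 0.003]
ft_force: [0.9, 0.2, 1.0]
grip_width: 0.0139
grip_force: 0.0
(array([0.54779015, 0.15412193, 0.1153011 ]), np.float64(248.7060207612457), np.float64(449.0))
rel -0.03840626507792833 -0.05562805235507756 0.024601101221548904
```

View pics/c5.png

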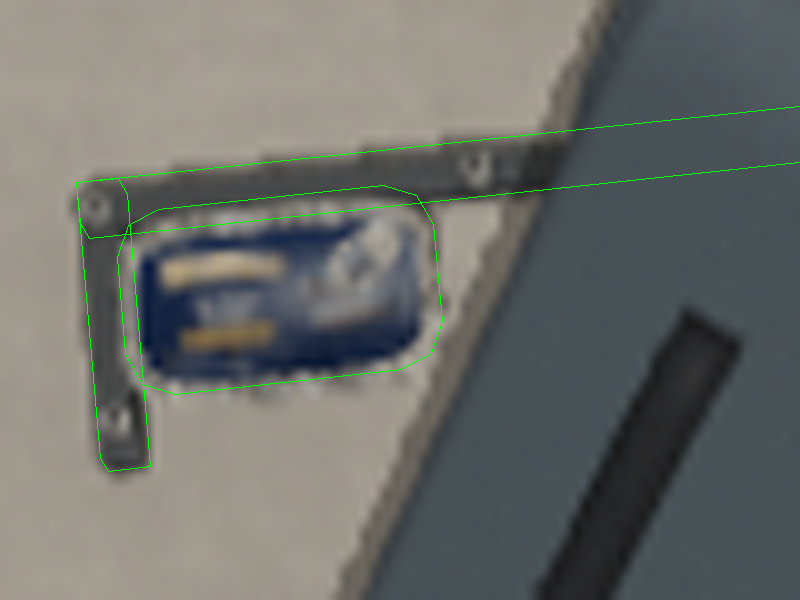

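The rim meets both bars with its edges parallel, within the picture's 1–2 mm. To make sure, I'll give one gentle sideways press at mid-length with a finger back. No turn is needed.

Run:
```python
from h import *
from scipy.spatial.transform import Rotation as R
o=robot.get_obs();M=R.from_quat(o['tool_rot']).as_matrix()
print(o['position'],R.from_quat(o['tool_rot']).inv().__mul__(R.from_quat([.674,.739,0,0])).as_rotvec(degrees=True),'shift',M.T@(np.array([.482,.154,.033])-o['position'])*1000)
```

```text
[ 0.59348563 -0.26135749  0.12305604] [ 0.11279786  0.07333538 -0.25612413] shift [423.62303645 -74.95220352  89.368167  ]
```

```bash
python3 -m crank '[25,-25,0,0,0,0,214, 60,-50,0,0,0,0,214, 97,-65,0,0,0,0,214, 135,-75,0,0,0,0,214, 174,-75,0,0,0,0,214]'
python3 -m crank '[35,0,0,0,0,0,214, 75,0,0,0,0,0,214, 115,0,0,0,0,0,214, 155,0,0,0,0,0,214, 190,0,0,0,0,0,214]'
python3 -m crank '[30,0,0,0,0,0,214, 60,0,0,0,0,0,214, 60,0,0,0,0,0,214, 60,0,0,0,0,0,214, 60,0,0,0,0,0,214]'
python3 - <<'E'
from h import *
from scipy.spatial.transform import Rotation as R
o=robot.get_obs();M=R.from_quat(o['tool_rot']).as_matrix()
print(o['position'],'shift',M.T@(np.array([.482,.154,.033])-o['position'])*1000,(M.T@[.9959,.0905,0]).round(3))
E
```

```text
time: 14.05
position: [0.4985, -0.0882, 0.1228]
tool_rot: [0.674, 0.738, -0.001, -0.002]
ft_force: [-0.1, -0.3, 0.6]
grip_width: 0.0147
grip_force: 0.0
time: 14.47
position: [0.4831, 0.1015, 0.1231]
tool_rot: [0.673, 0.739, -0.0, -0.001]
ft_force: [0.6, -0.3, -0.3]
grip_width: 0.0144
grip_force: 0.0
time: 14.88
position: [0.4788, 0.1584, 0.123]
tool_rot: [0.673, 0.739, -0.0, -0.0]
ft_force: [0.3, -0.5, -0.7]
grip_width: 0.0141
grip_force: 0.0
[0.47884087 0.15839296 0.12304265] shift [-4.66716994  2.79482295 90.04090005] [-0.003  1.    -0.001]
```

```bash
python3 -m crank '[-4,2,20,0,0,0,214, -4,2,40,0,0,0,214, -4,2,60,0,0,0,214, -4,2,77,0,0,0,214, -4,2,90,0,0,0,214]'
python3 -m crank '[0,4,0,0,0,0,214, 0,8,0,0,0,0,214, 0,11,0,0,0,0,214, 0,14,0,0,0,0,214, 0,16,0,0,0,0,214]'
python3 -m crank '[0,1,0,0,0,0,214, 0,2,0,0,0,0,214, 0,3,0,0,0,0,214, 0,4,0,0,0,0,214, 0,5,0,0,0,0,214]'
python3 -m crank '[0,0.6,0,0,0,0,214, 0,1.2,0,0,0,0,214, 0,1.8,0,0,0,0,214, 0,2.4,0,0,0,0,214, 0,3,0,0,0,0,214]'
```

```text
time: 15.3
position: [0.4816, 0.1528, 0.0318]
tool_rot: [0.675, 0.738, -0.001, -0.001]
ft_force: [-0.1, -0.3, -0.3]
grip_width: 0.0137
grip_force: 0.0
time: 15.72
position: [0.4993, 0.1559, 0.0341]
tool_rot: [0.674, 0.739, 0.001, 0.001]
ft_force: [0.1, 0.3, 0.9]
grip_width: 0.0141
grip_force: 0.0
time: 16.13
position: [0.5027, 0.1566, 0.0331]
tool_rot: [0.673, 0.739, -0.0, -0.0]
ft_force: [0.1, -0.3, -0.2]
grip_width: 0.0134
grip_force: 0.0
time: 16.55
position: [0.5058, 0.1568, 0.033]
tool_rot: [0.674, 0.739, -0.0, -0.0]
ft_force: [-0.3, -0.7, 0.3]
grip_width: 0.0143
grip_force: 0.0
```

```bash
python3 -m crank '[0,0.6,0,0,0,0,214, 0,1.2,0,0,0,0,214, 0,1.8,0,0,0,0,214, 0,2.4,0,0,0,0,214, 0,3,0,0,0,0,214]'
```

```text
time: 16.97
position: [0.5078, 0.157, 0.033]
tool_rot: [0.674, 0.739, -0.001, -0.001]
ft_force: [-2.6, -0.8, 1.7]
grip_width: 0.0142
grip_force: 1.4
```

```bash
python3 -m crank '[0,0.6,0,0,0,0,214, 0,1.2,0,0,0,0,214, 0,1.8,0,0,0,0,214, 0,2.4,0,0,0,0,214, 0,3,0,0,0,0,214]'
```

```text
time: 17.38
position: [0.5081, 0.157, 0.0329]
tool_rot: [0.673, 0.739, -0.003, -0.003]
ft_force: [-7.8, -0.9, 6.3]
grip_width: 0.0139
grip_force: 4.1
```

It stalled at once with no travel, so the tin was already flush. I'll retreat, take a last check picture and hand in.

```bash
python3 -m crank '[0,-8,0,0,0,0,214, 0,-20,0,0,0,0,214, 0,-28,-15,0,0,0,214, 0,-28,-50,0,0,0,214, 0,-28,-90,0,0,0,214]'
python3 -m crank '[-35,0,0,0,0,0,214, -75,0,0,0,0,0,214, -115,0,0,0,0,0,214, -155,0,0,0,0,0,214, -190,0,0,0,0,0,214]'
python3 -m crank '[-35,0,0,0,0,0,214, -75,0,0,0,0,0,214, -110,0,0,0,0,0,214, -140,0,0,0,0,0,214, -140,0,0,0,0,0,214]'
python3 - <<'E'
from h import *
snap('top','top3.png')
i=cv2.imread('pics/top3.png')[180:280,150:290]
cv2.imwrite('pics/c6.png',cv2.resize(i,None,fx=5.6,fy=5.6,interpolation=cv2.INTER_CUBIC))
E
```

```text
time: 17.8
position: [0.4829, 0.1546, 0.1223]
tool_rot: [0.674, 0.739, -0.001, -0.001]
ft_force: [1.0, 1.2, -0.5]
grip_width: 0.0137
grip_force: 0.0
time: 18.22
position: [0.5032, -0.0371, 0.1236]
tool_rot: [0.674, 0.739, 0.001, 0.002]
ft_force: [0.5, -0.8, -0.2]
grip_width: 0.0139
grip_force: 0.0
time: 18.63
position: [0.5179, -0.1812, 0.1238]
tool_rot: [0.675, 0.737, 0.0, 0.005]
ft_force: [0.3, -0.2, 0.0]
grip_width: 0.014
grip_force: 0.0
```

View pics/c6.png

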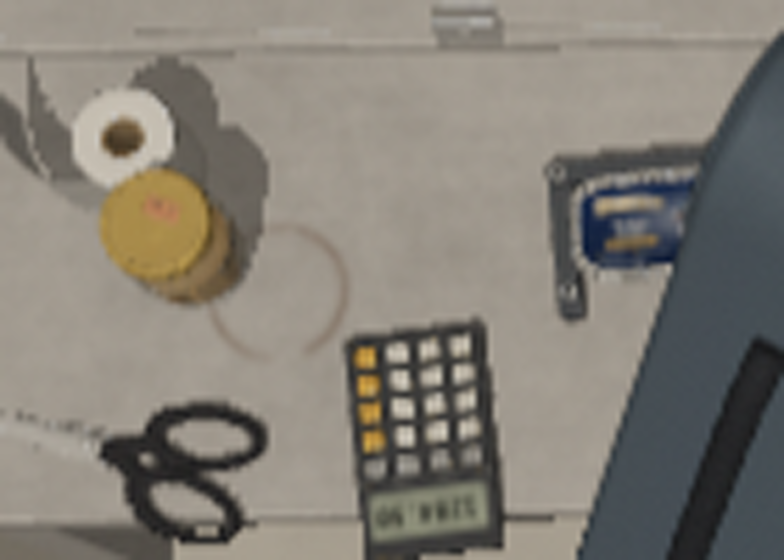

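The tin, at crop (635,225), sits in the corner against both bars, and the bystanders in view are untouched.

```bash
python3 -c "
from rig import robot
print(robot.hand_in())"
```

```text
the job is handed in; nothing more can be done
None
```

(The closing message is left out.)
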